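# Turn the mug's warming plate up and the jar's off

### The job

Both plates of the warming hob are on low. With a fingertip on the dials in front of them, turn the dial of the plate that carries the mug one click clockwise to high, and the dial of the plate that carries the honey jar one click anticlockwise to off. Do not grasp, lift or shift the mug, the jar or anything else on the table.

Things in the scene. Friction and masses are not known exactly. Their poses are not given: they have to be found in the camera images.
- hob: Two-plate electric warming hob, fixed: steel body, grey deck 45 mm above the table. Origin at table level; body from x = -165 to +145 mm, y = -190 to +190 mm in its frame; x points from the dials to the plates (away from the robot), y left. Dial axes at x = -105 mm, y = +95 (left) and -95 mm (right); plates 175 mm behind them.
- dial_left_top (a point): Centre of the left dial's flat top face, 60 mm above the table, z up. Low black disc, 92 mm across, upright axis, knurled bevelled edge, top face 82 mm across and 11 mm above its collar. Press a fingertip on the top 25 to 33 mm off-centre and stroke round the axis. Sprung: sinks from 1.5 N on at 1.5 N/mm, at most 5 mm (9 N); turns at any depth, 4 to 9 N gives enough friction.
- dial_left (a joint): Angle of the left dial (rad), growing clockwise from above; starts near 0. Detents: off -0.7, low 0, high 0.7; end stops at -0.82 and 0.82. Past half way it snaps into the next detent and stays (peak 0.05 N m, about 2 N at the fingertip). White pointer line: at 0 straight towards the left plate behind it, which it controls; off is left of that, high right.
- dial_right_top (a point): Centre of the right dial's flat top face, 60 mm above the table, z up. Low black disc, 92 mm across, upright axis, knurled bevelled edge, top face 82 mm across and 11 mm above its collar. Press a fingertip on the top 25 to 33 mm off-centre and stroke round the axis. Sprung: sinks from 1.5 N on at 1.5 N/mm, at most 5 mm (9 N); turns at any depth, 4 to 9 N gives enough friction.
- dial_right (a joint): Angle of the right dial (rad), growing clockwise from above; starts near 0. Detents: off -0.7, low 0, high 0.7; end stops at -0.82 and 0.82. Past half way it snaps into the next detent and stays (peak 0.05 N m, about 2 N at the fingertip). White pointer line: at 0 straight towards the right plate behind it, which it controls; off is left of that, high right.
- plate_left (a point): Centre of the top face of the left warming plate, a dark steel disc 124 mm across and 10 mm above the deck, 175 mm behind the left dial.
- plate_right (a point): Centre of the top face of the right warming plate, the same, behind the right dial.
- mug: White mug with a handle, 86 mm across, 124 mm with the handle, 107 mm tall, loose, standing on one of the plates. Origin at the centre of its underside.
- honey: Round honey jar with a black lid, 63 mm across, 94 mm tall, loose, standing on the other plate. Origin at the centre of its underside.
- pepper: Pepper shaker, 44 mm across, 90 mm tall, loose, beside the hob. Origin at its underside. Not to be disturbed.
- salt: Salt shaker, 44 mm across, 90 mm tall, loose, beside the hob. Origin at its underside. Not to be disturbed.
- bulb: Bulb of garlic, 53 mm, loose, beside the hob. Origin at its underside. Not to be disturbed.
- teaspoon: Metal spoon 191 mm long, 16 mm high, lying beside the hob. Origin at its underside. Not to be disturbed.
Not all that is in view belongs to the job. Leave any green or turquoise look-alike of the mug alone. What is shaped like the honey but orange is not meant.

How it is judged:
By the outcome, as a careful person would: the job done as asked, in the order asked, and still so for the second after the job is handed in, with the robot touching nothing.
It also fails if it takes over 56 s, if anything falls off the work surface, if the arm or the gripper's body presses on something with over 40 N, if the wrist force passes 120 N, or if a joint passes its speed limit or range.

### The arm

A 6-joint arm with a two-finger parallel gripper is mounted at the origin on a cart in front of the work surface, level with it; the furniture and walls round the work are solid. World frame = base frame: x ahead of the robot, y to its left, z up, the work surface at z = 0. Lengths are in m, angles in degrees, forces in N, time in s.
With the tool pointing down it reaches from about 0.4 to 0.825 m from the base axis. Payload 7 kg.
Tool frame: the origin (TCP) lies midway between the tips of the shut fingers; the grasp point (between the pads) lies r.grip_depth behind it (r.grip_depth is the distance from the TCP to the grasp point, in m); z points along the fingers, y is the line along which they close (so a half turn about z gives the same grasp; the last joint's range is limited). The gripper opens to 88 mm and grips with 3 to 60 N. Pads are 19 mm wide; open, the fingers measure 130 mm over their backs; the gripper's body (78 mm by 193 mm) begins 47 mm behind the grasp point.
Start: joints at [85.663, 20.546, 0.682, 0, -70.136, -16.507], TCP at [0.24, 0.631, 0.187] pointing down, gripper open.
Joint ranges: [-176.03, 176.03], [-82.01, 121.73], [-58.28, 71.71], [-173.87, 95.51], [-174.79, -0.11], [-173.66, 173.66]. Speed limits (degrees/s): [136.94, 136.94, 172.46, 180, 180, 180].

### API

Orientations are given as [roll, pitch, yaw] about the fixed x, y, z axes, in that order (R = Rz(yaw) Ry(pitch) Rx(roll)).
In Python, from plant import r gives the robot as it stands.
- The arm moves only by the tool advance, called after "Call:" as name(argument=value, ...), one argument or row to a line, values as JSON. Schema: {"type":"object","properties":{"offsets":{"type":"array","items":{"type":"array","prefixItems":[{"type":"array","items":{"type":"number"},"minItems":3,"maxItems":3},{"type":"array","items":{"type":"number"},"minItems":3,"maxItems":3}],"minItems":2,"maxItems":2},"minItems":1,"maxItems":12},"finger_gap":{"type":"number"},"grip_n":{"type":"number"},"only":{"type":"string"},"quiet":{"type":"boolean"},"lines":{"type":"string"}},"required":["offsets"],"additionalProperties":false}. offsets is a list of rows, 1 to 12 of them, each written [[dx, dy, dz], [rx, ry, rz]]: dx, dy, dz in fractions of the full range, 1 being 80 cm, then a rotation vector rx, ry, rz in normalised numbers (1 is 120 degrees); each row is the pose to reach, as a shift and turn from the pose commanded when the call began, along the tool's axes at that moment; what a row does not reach only later rows make up. A row lasts 1/12 s, in which the tool goes at most 0.0417 m and 7.16 degrees, less where a joint would pass 70% of its speed; a pose out of reach is approached as far as the arm can. finger_gap is the finger opening in m, set as the call begins (left out keeps the last). The fingers move at their own pace and stop on an object; grip_n is the grip in N (left out, the last holds). Time passes only in rows, so rows that do not move let the fingers close. The tool returns the time, the measured TCP pose, the force, the opening and the grip force at its end. only (a regular expression) keeps the lines of the reply that match it, lines (a string "A,B") keeps lines A to B, and quiet returns only ok. A shift or turn number past 1, either way, is cut back to 1. Input that does not fit is refused with a message, and nothing moves.
- r.get_state(): the state, without advancing time (a new reading comes with each control period).
- r.capture(name): name is "side" or "top" or "wrist"; returns a dict with "frame" (400x640x3 uint8, red, green, blue), "z_map" (400x640 float32, m along the optical axis (not along the pixel's ray), 0 where there is no reading), "fx", "fy", "cx", "cy" (pixels), "cam_to_world" (4x4, takes a point from camera to world coordinates). Camera axes: x right, y down, z forward; pixel columns grow to the right and rows downward; lengths in m; the calibration is good to about 2 mm. The wrist camera is an equidistant fisheye: a pixel r from the principal point sees the ray r / f radians off the axis. A picture is of the moment at which its call begins.
- r.close_job(): hands the job in; it is judged then, once.
The state is a dict: "time_s": time; "joints": joint angles; "qd": joint speeds; "joint_torque": joint torques, N m; "tcp_pos": TCP position; "eef_rot": TCP orientation; "contact_force": force on the tool from outside, world axes, zero at the start; "moment": the same for the moment, N m; "gripper_width": finger opening in m; "gripper_force": force on a finger pad.
Only numpy, scipy, OpenCV 4.12 (cv2) and the standard library are available. Lean on these libraries where they do the work, as an engineer would, in place of code of your own. Each camera call takes 0.05 s, during which the arm holds its last target. There are 200 camera calls.

## Working session

There is one attempt and no reset: what is moved stays moved. The work goes in short steps, Python scripts to look and compute and a tool call to move; the robot and the scene stay as the last step left them, time stands still between calls to the robot, and variables do not carry over. Pictures are saved under pics/ and viewed, at most 10 in all, crops included, and the job is handed in when it is done.

```bash
mkdir -p pics; cat > h.py <<'E'
import numpy as np, cv2
from plant import r
def snap(n,f):
    c=r.capture(n); cv2.imwrite(f"pics/{f}.png",c["frame"][...,::-1]); np.savez(f"{f}.npz",**c); return c
def pt(c,u,v):
    z=float(np.median(c["z_map"][v-1:v+2,u-1:u+2]))
    p=np.array([(u-c["cx"])/c["fx"]*z,(v-c["cy"])/c["fy"]*z,z,1]); return (c["cam_to_world"]@p)[:3]
E
python3 - <<'E'
from h import *
snap("top","top0"); snap("side","side0"); print(r.get_state(), r.grip_depth)
E
```

```text
{'time_s': 0.1, 'joints': array([ 8.56622592e+01,  2.05870121e+01,  6.38759887e-01, -1.66858023e-02,
       -7.01359391e+01, -1.65075781e+01]), 'qd': array([-0.05821873, -0.15992075,  0.16250404,  0.09907478,  0.00153574,
       -0.11023049]), 'joint_torque': array([-1.23844944e-03, -5.84160376e+01,  2.93753135e+01,  7.01555684e+00,
        1.01704712e-02, -4.09636459e-05]), 'tcp_pos': array([0.24004959, 0.63034197, 0.18652133]), 'eef_rot': array([ 1.79914821e+02, -8.88433660e-03, -2.08509935e+01]), 'contact_force': array([-0.70506144, -0.35566935,  0.54211428]), 'moment': array([-0.01044312, -0.01447027,  0.00360307]), 'gripper_force': 0.0, 'gripper_width': 0.0875457429283362} 0.0188
```

View pics/top0.png

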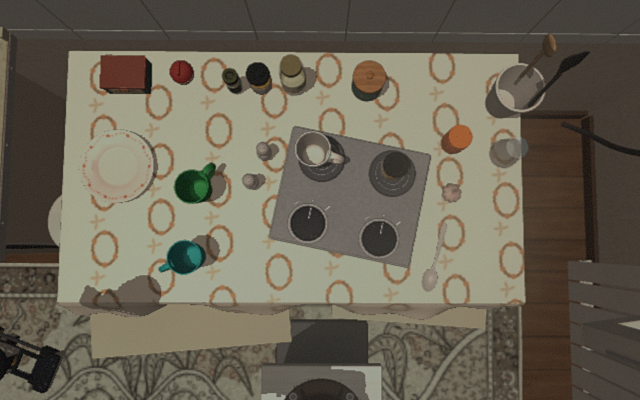

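View pics/side0.png

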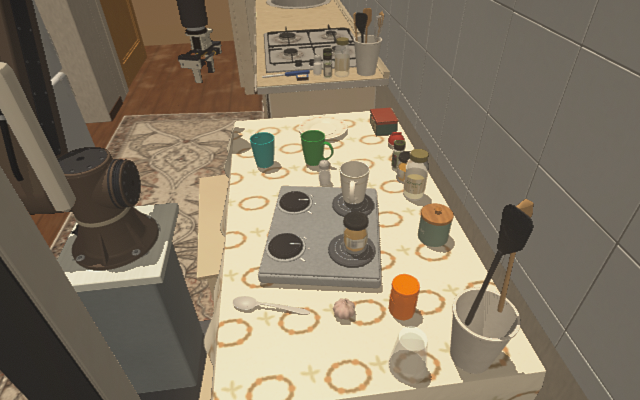

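The white mug stands on the left plate (314,150) and the honey jar on the right plate (395,167). The left dial is near (308,223) and the right near (379,239). So the left dial turns clockwise and the right anticlockwise.

```bash
python3 - <<'E'
from h import *
import numpy as np
c=dict(np.load("top0.npz"))
v,u=np.mgrid[0:400,0:640]; z=c["z_map"]
P=np.stack([(u-c["cx"])/c["fx"]*z,(v-c["cy"])/c["fy"]*z,z,np.ones_like(z)],-1)@c["cam_to_world"].T
g=c["frame"].max(2)
cs=[]
for n,(a,b) in dict(L=(308,223),R=(379,239)).items():
    m=((g<55)&(np.hypot(u-a,v-b)<24)).astype(np.uint8)
    m=cv2.morphologyEx(m,cv2.MORPH_CLOSE,np.ones((5,5)))
    k,l,s,ce=cv2.connectedComponentsWithStats(m); i=1+s[1:,4].argmax()
    p=P[l==i]; cu,cv_=ce[i]; print(n,s[i],ce[i],"z",np.median(p[:,2]),"med z near centre",P[int(cv_),int(cu)])
    # centre on z=.06
    R=c["cam_to_world"]; d=R[:3,:3]@np.array([(cu-c["cx"])/c["fx"],(cv_-c["cy"])/c["fy"],1]); t=(.06-R[2,3])/d[2]; q=R[:3,3]+t*d; cs.append(q); print(q)
d=cs[0]-cs[1]; print("sep",np.hypot(*d[:2]),"hob yaw",np.degrees(np.arctan2(-d[0],d[1])))
for uv in [(314,150),(395,167),(263,150),(251,181),(452,192),(430,280),(320,270),(340,190)]: print(uv,P[uv[1],uv[0],:3].round(3))
im=c["frame"][190:270,265:425,::-1]; cv2.imwrite("pics/crop.png",cv2.resize(im,None,fx=5,fy=5,interpolation=cv2.INTER_CUBIC))
E
```

```text
L [291 206  34  35 909] [307.39493949 223.10121012] z 0.05985298162621233 med z near centre [0.52447125 0.0402545  0.06489177 1.        ]
[0.52440277 0.03937929 0.06      ]
R [362 222  34  34 894] [378.72147651 238.20693512] z 0.05994541122525521 med z near centre [ 0.48670173 -0.14365744  0.05795511  1.        ]
[ 0.48615474 -0.14530382  0.06      ]
sep 0.1886021285763547 hob yaw -11.700594617893634
(314, 150) [0.715 0.023 0.064]
(395, 167) [ 0.659 -0.176  0.148]
(263, 150) [0.71  0.154 0.088]
(251, 181) [0.63  0.183 0.085]
(452, 192) [ 0.608 -0.339  0.054]
(430, 280) [ 0.376 -0.288  0.005]
(320, 270) [0.401 0.006 0.   ]
(340, 190) [ 0.612 -0.045  0.049]
```

View pics/crop.png

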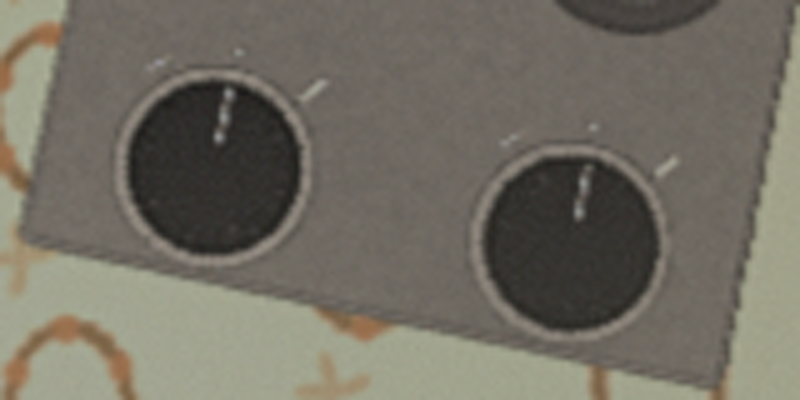

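The crop confirms the dial centres at image (307.6,223.3) and (378.8,238.3). Both pointers sit at low, and the hob yaw is -11.7°. I'll work out the stroke waypoints at the front of each dial, in tool axes, keeping the present tool yaw.

```bash
cat >> h.py <<'E'
L=np.array([.5245,.0392]); Rr=np.array([.4862,-.1453])
yaw=np.radians(-11.7); hx=np.array([np.cos(yaw),np.sin(yaw)]); hy=np.array([-hx[1],hx[0]])
ty=np.radians(-20.851); ex=np.array([np.cos(ty),np.sin(ty)]); ey=np.array([ex[1],-ex[0]])
def arc(C,phi,rad=.029): p=np.radians(phi); return C+rad*(-np.cos(p)*hx+np.sin(p)*hy)
def rel(p,q): d=np.array(p)-q; return np.round([d@ex,d@ey],4)
E
python3 - <<'E'
from h import *
s=arc(L,-21); print("approach",s,rel(s,[.24,.631]))
for f in range(-21,25,5): print(f,rel(arc(L,f),s))
e=arc(L,24); t=arc(Rr,21); print("toR",rel(t,e),rel(t,s))
for f in range(21,-25,-5): print(f,rel(arc(Rr,f),t))
E
```

```text
approach [0.49588118 0.03451349] [0.4514 0.4663]
-21 [0. 0.]
-16 [-0.0012 -0.0022]
-11 [-0.0021 -0.0046]
-6 [-0.0029 -0.007 ]
-1 [-0.0035 -0.0095]
4 [-0.0038 -0.012 ]
9 [-0.0039 -0.0145]
14 [-0.0038 -0.017 ]
19 [-0.0035 -0.0195]
24 [-0.003 -0.022]
toR [0.0295 0.1875] [0.0266 0.1655]
21 [0. 0.]
16 [-0.0004  0.0025]
11 [-0.0006  0.005 ]
6 [-0.0006  0.0075]
1 [-0.0003  0.0101]
-4 [0.0001 0.0126]
-9 [0.0008 0.015 ]
-14 [0.0017 0.0174]
-19 [0.0028 0.0196]
-24 [0.0041 0.0218]
```

The rows are not in the units I measure in: shifts go in shares of 80 cm and turns go in shares of 120 degrees. I convert before sending: 0.2945 m / 0.8 = 0.3681, 0.285 m / 0.8 = 0.3563.

Call:
advance(
  offsets=[
    [[0.0356, 0.0369, 0], [0, 0, 0]],
    [[0.0713, 0.0738, 0], [0, 0, 0]],
    [[0.1069, 0.1106, 0], [0, 0, 0]],
    [[0.1425, 0.1475, 0], [0, 0, 0]],
    [[0.1781, 0.1838, 0], [0, 0, 0]],
    [[0.2138, 0.2206, 0], [0, 0, 0]],
    [[0.2494, 0.2575, 0], [0, 0, 0]],
    [[0.285, 0.2944, 0], [0, 0, 0]],
    [[0.3206, 0.3313, 0], [0, 0, 0]],
    [[0.3563, 0.3681, 0], [0, 0, 0]],
  ],
  finger_gap=0,
  grip_n=10,
)

```text
time_s: 0.93
tcp_pos: [0.4018, 0.2521, 0.1874]
eef_rot: [-180.0, 0.0, -20.8]
contact_force: [1.3, -0.1, 0.2]
gripper_width: 0.0266
gripper_force: 0.0
```

Call:
advance(
  offsets=[
    [[0.0356, 0.0369, 0], [0, 0, 0]],
    [[0.0713, 0.0738, 0], [0, 0, 0]],
    [[0.1069, 0.1106, 0], [0, 0, 0]],
    [[0.1425, 0.1475, 0], [0, 0, 0]],
    [[0.1781, 0.1838, 0], [0, 0, 0]],
    [[0.208, 0.2148, 0], [0, 0, 0]],
    [[0.208, 0.2148, 0.0438], [0, 0, 0]],
    [[0.208, 0.2148, 0.0875], [0, 0, 0]],
    [[0.208, 0.2148, 0.1313], [0, 0, 0]],
    [[0.208, 0.2148, 0.1313], [0, 0, 0]],
    [[0.208, 0.2148, 0.1313], [0, 0, 0]],
    [[0.208, 0.2148, 0.1313], [0, 0, 0]],
  ],
)

```text
time_s: 1.93
tcp_pos: [0.4972, 0.0347, 0.084]
eef_rot: [-180.0, -0.1, -20.8]
contact_force: [0.6, 0.6, 0.3]
gripper_width: 0.0005
gripper_force: 0.0
```

```bash
python3 - <<'E'
from h import *
s=r.get_state(); print(s, rel(arc(L,-21),s["tcp_pos"][:2])); snap("top","top1"); snap("wrist","w1")
E
```

```text
{'time_s': 1.9333, 'joints': array([ 26.66807447,   9.43286531, -29.47822628,   0.05745001,
       -51.02226037,  42.50526667]), 'qd': array([ 0.20636658, -1.26209495,  0.94268815, -0.02967322,  0.48891274,
       -0.00145093]), 'joint_torque': array([-2.67699715e-01, -3.59302962e+01,  2.29687089e+01,  5.44292226e+00,
        5.31471195e-02, -1.55430815e-03]), 'tcp_pos': array([0.4972428 , 0.03474395, 0.0839809 ]), 'eef_rot': array([-1.79981080e+02, -7.79775691e-02, -2.07905606e+01]), 'contact_force': array([0.62440686, 0.5954265 , 0.31356283]), 'moment': array([ 0.0530545 , -0.02806247,  0.00316572]), 'gripper_force': 0.0, 'gripper_width': 0.0004518087709858546} [-0.0012  0.0007]
```

View pics/w1.png

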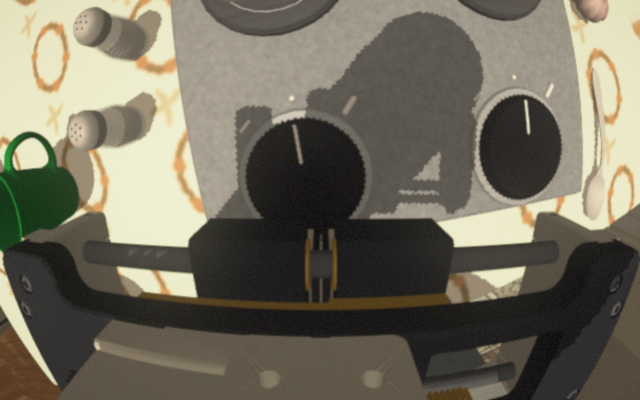

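The wrist view shows the left dial at (305,170) right ahead of the fingers, its pointer still at low, and the right dial at (520,145). Now I'll press down gently.

Converted, 0.025 m / 0.8 = 0.0313, 0.023 m / 0.8 = 0.0288.

Call:
advance(
  offsets=[
    [[-0.0006, 0, 0.01], [0, 0, 0]],
    [[-0.0006, 0, 0.02], [0, 0, 0]],
    [[-0.0006, 0, 0.025], [0, 0, 0]],
    [[-0.0006, 0, 0.0288], [0, 0, 0]],
    [[-0.0006, 0, 0.0313], [0, 0, 0]],
    [[-0.0006, 0, 0.0313], [0, 0, 0]],
    [[-0.0006, 0, 0.0313], [0, 0, 0]],
  ],
)

```text
time_s: 2.62
tcp_pos: [0.4956, 0.0345, 0.0573]
eef_rot: [180.0, 0.0, -20.8]
contact_force: [-0.1, -0.1, 0.8]
gripper_width: 0.0006
gripper_force: 0.0
```

Converted, 0.003 m / 0.8 = 0.0038, 0.002 m / 0.8 = 0.0025.

Call:
advance(
  offsets=[
    [[0, 0, 0.0013], [0, 0, 0]],
    [[0, 0, 0.0025], [0, 0, 0]],
    [[0, 0, 0.0038], [0, 0, 0]],
    [[0, 0, 0.0038], [0, 0, 0]],
    [[0, 0, 0.0038], [0, 0, 0]],
  ],
)

```text
time_s: 3.03
tcp_pos: [0.4956, 0.0346, 0.0544]
eef_rot: [180.0, 0.0, -20.8]
contact_force: [0.0, 0.4, -0.4]
gripper_width: 0.0007
gripper_force: 0.0
```

```bash
python3 - <<'E'
from h import *
a=snap("side","s2")["frame"][170:290,200:360,::-1]; b=snap("top","t2")["frame"][190:270,265:425,::-1]
a=cv2.resize(a,(720,540),interpolation=cv2.INTER_CUBIC); cv2.imwrite("pics/s2c.png",a)
print(r.get_state()["contact_force"])
E
```

```text
[-0.25392361 -0.72534875  0.51023547]
```

View pics/s2c.png

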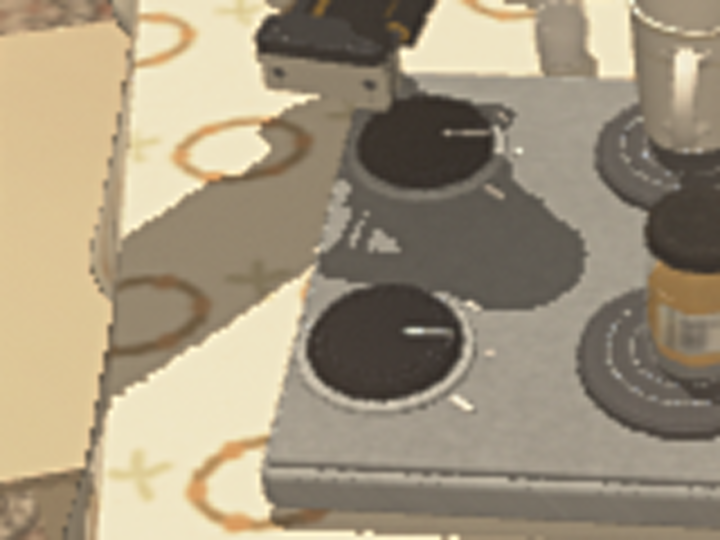

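```bash
python3 - <<'E'
import cv2
a=cv2.imread("pics/s2.png")[60:260,180:440]; b=cv2.imread("pics/t2.png")[150:290,230:430]
a=cv2.resize(a,(780,600),interpolation=cv2.INTER_CUBIC);cv2.imwrite("pics/s3.png",a)
b=cv2.resize(b,(800,560),interpolation=cv2.INTER_CUBIC);cv2.imwrite("pics/t3.png",b)
E
```

```text
(no output)
```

View pics/s3.png

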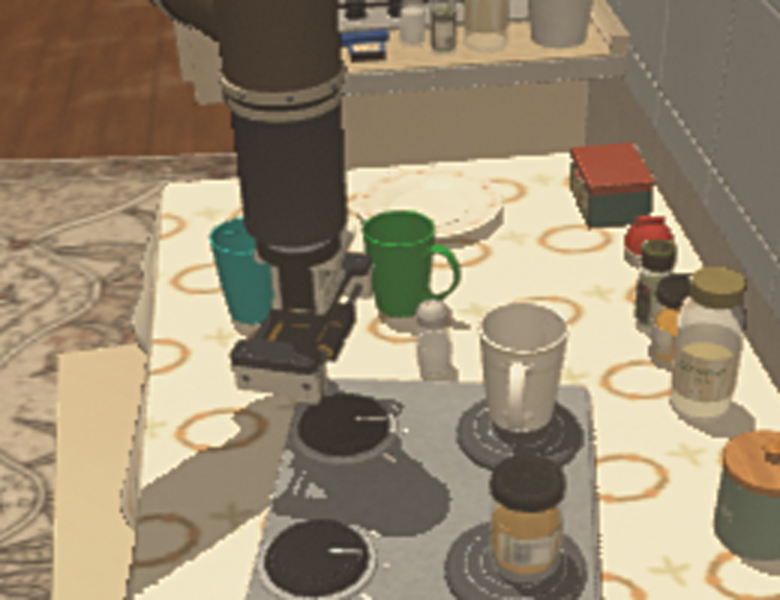

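View pics/t3.png

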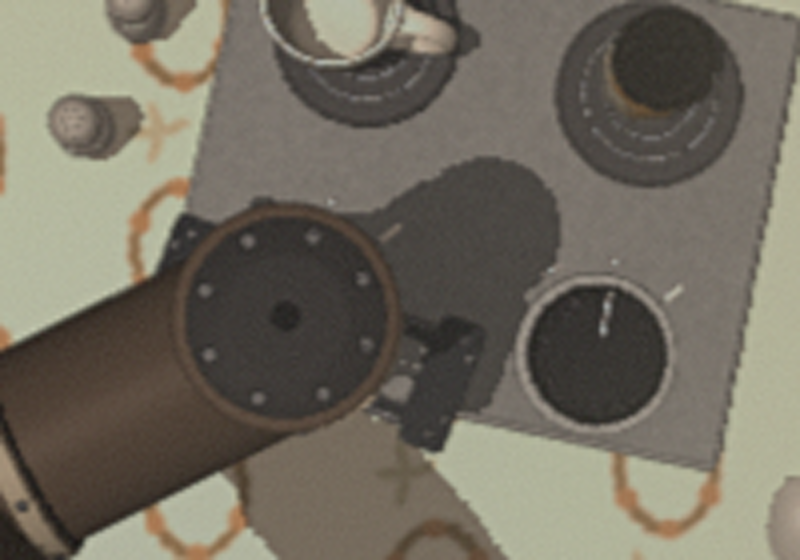

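The gripper hides the fingertips in both views, and the force reads zero at z=0.054. I'll use wrist depth to check the dial's height before and now, and where the TCP falls relative to the dial.

```bash
cat >> h.py <<'E'
def wrist(c):
    v,u=np.mgrid[0:400,0:640]; a=u-c["cx"]; b=v-c["cy"]; rr=np.hypot(a,b)+1e-9; th=rr/c["fx"]; z=c["z_map"]
    return np.stack([np.tan(th)*a/rr*z,np.tan(th)*b/rr*z,z,np.ones_like(z)],-1)@c["cam_to_world"].T
def wproj(c,p):
    q=np.linalg.inv(c["cam_to_world"])@np.append(p,1); s=np.hypot(q[0],q[1]); k=c["fx"]*np.arctan2(s,q[2])/s; return c["cx"]+k*q[0],c["cy"]+k*q[1]
E
python3 - <<'E'
from h import *
c2=snap("wrist","w2"); c1=dict(np.load("w1.npz")); print(r.get_state()["tcp_pos"],r.get_state()["contact_force"])
for c in (c1,c2):
    P=wrist(c); g=c["frame"].max(2)
    for C in (L,Rr):
        d=np.hypot(*(P[...,:2]-C).transpose(2,0,1)); m=(d<.038)&(abs(P[...,2]-.058)<.015)&(c["z_map"]>0)
        print(m.sum(), np.median(P[m][:,2]), "deck",np.median(P[(d>.05)&(d<.06)&(abs(P[...,2]-.045)<.012)][:,2]))
        print("proj",wproj(c,np.append(C,.06)))
print("tcp",wproj(c2,r.get_state()["tcp_pos"]), "depthtips")
P=wrist(c2)
for v in range(215,310,6): print(v,P[v,320,:3].round(3),P[v,326,:3].round(3))
E
```

```text
[0.49567979 0.03455246 0.05441318] [ 0.54441791 -0.15608805 -0.35224749]
7876 0.0616622514692311 deck 0.04698176547365672
proj (np.float64(302.80252513100663), np.float64(180.17427561115818))
4680 0.06167862373743588 deck 0.04687705058975454
proj (np.float64(525.5194703233603), np.float64(148.6849341598822))
9350 0.06166008161820817 deck 0.04696652881218796
proj (np.float64(298.14135652069086), np.float64(186.63062538150632))
5370 0.061667663821465726 deck 0.04685692987722556
proj (np.float64(546.326296941196), np.float64(150.6470941604818))
tcp (np.float64(320.92033060515433), np.float64(221.34409456234903)) depthtips
215 [0.502 0.033 0.061] [0.501 0.029 0.062]
221 [0.498 0.034 0.062] [0.497 0.031 0.062]
227 [0.494 0.036 0.061] [0.493 0.032 0.061]
233 [0.491 0.037 0.062] [0.505 0.028 0.104]
239 [0.487 0.039 0.062] [0.504 0.029 0.112]
245 [0.48  0.041 0.056] [0.504 0.029 0.119]
251 [0.526 0.024 0.175] [0.525 0.022 0.174]
257 [0.525 0.024 0.177] [0.525 0.022 0.178]
263 [0.524 0.024 0.178] [0.524 0.023 0.178]
269 [0.523 0.025 0.179] [0.522 0.023 0.179]
275 [0.521 0.025 0.179] [0.52  0.024 0.178]
281 [0.499 0.034 0.141] [0.498 0.032 0.141]
287 [0.497 0.035 0.142] [0.496 0.032 0.143]
293 [0.494 0.036 0.143] [0.493 0.033 0.142]
299 [0.49  0.037 0.141] [0.49  0.035 0.141]
305 [0.517 0.027 0.188] [0.517 0.025 0.188]
```

View pics/w2.png

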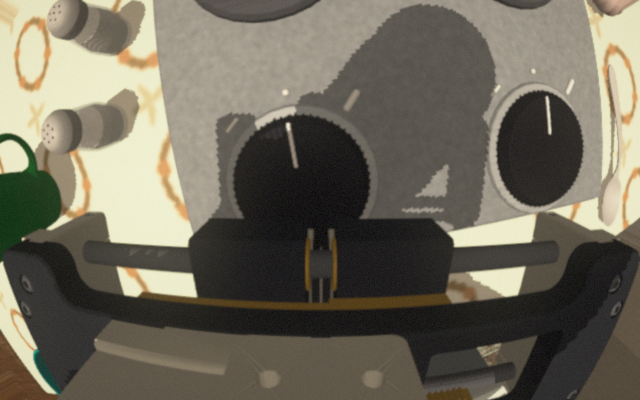

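```bash
python3 - <<'E'
from h import *
c=dict(np.load("w2.npz")); P=wrist(c); t=np.array([.4957,.0346])
for v in (215,222,228,240,255,270,285,295):
    print(v,[tuple(((P[v,u,:3]-[*t,0])*1000).round().astype(int).tolist()) for u in (200,260,300,308,316,320,324,334,345,400,440)])
print(c["z_map"][222:300:10,250], r.get_state()["gripper_width"])
b=cv2.imread("pics/w2.png")[195:315,240:400]; cv2.imwrite("pics/w2c.png",cv2.resize(b,(800,600),interpolation=cv2.INTER_CUBIC))
E
```

```text
215 [(33, 83, 46), (20, 35, 61), (11, 10, 61), (9, 5, 61), (8, 0, 62), (6, -2, 61), (6, -4, 62), (3, -10, 62), (1, -17, 62), (-19, -54, 46), (-31, -83, 45)]
222 [(28, 85, 47), (43, 3, 170), (39, -8, 170), (5, 7, 62), (3, 2, 62), (2, 0, 61), (1, -3, 61), (35, -17, 168), (34, -20, 170), (28, -35, 170), (-35, -81, 47)]
228 [(48, 18, 176), (42, 2, 175), (39, -9, 175), (1, 9, 62), (10, -1, 95), (-2, 1, 62), (9, -5, 96), (33, -17, 169), (35, -20, 176), (29, -34, 175), (25, -45, 177)]
240 [(47, 15, 184), (42, 0, 184), (38, -9, 184), (35, -9, 176), (10, -1, 112), (-10, 4, 62), (9, -5, 113), (32, -16, 176), (35, -19, 184), (29, -32, 183), (26, -42, 185)]
255 [(44, 16, 185), (38, 2, 185), (35, -8, 185), (33, -9, 181), (31, -10, 177), (31, -11, 178), (29, -12, 177), (30, -15, 180), (31, -18, 185), (26, -31, 185), (22, -41, 185)]
270 [(40, 19, 185), (35, 3, 185), (31, -6, 185), (29, -7, 182), (27, -9, 178), (27, -10, 179), (26, -11, 179), (27, -14, 182), (27, -17, 184), (22, -30, 185), (17, -40, 185)]
285 [(36, 21, 186), (31, 5, 186), (27, -4, 184), (25, -6, 182), (2, 1, 141), (1, 0, 141), (1, -2, 142), (23, -12, 182), (23, -15, 184), (18, -29, 185), (13, -39, 185)]
295 [(32, 24, 184), (28, 6, 185), (25, -3, 185), (13, -1, 167), (-2, 3, 142), (-3, 2, 141), (-4, 0, 141), (15, -10, 174), (20, -14, 184), (15, -28, 186), (10, -38, 186)]
[0.08751515 0.07983344 0.07460345 0.07436344 0.0736664  0.07531149
 0.07762348 0.07729626] 0.0005517572590561777
```

View pics/w2c.png

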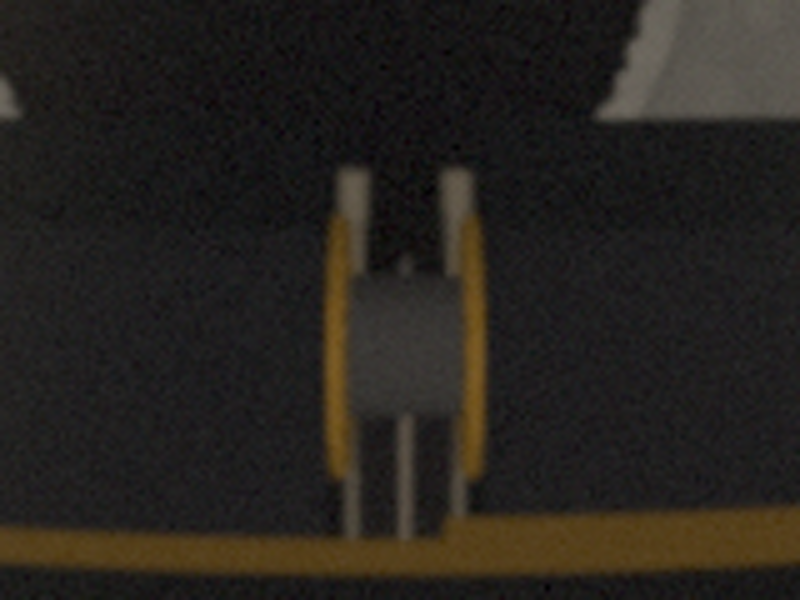

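```bash
python3 - <<'E'
from h import *
t=np.array([.4957,.0346,0])
c=dict(np.load("s2.npz")); v,u=np.mgrid[0:400,0:640]; z=c["z_map"]
P=np.stack([(u-c["cx"])/c["fx"]*z,(v-c["cy"])/c["fy"]*z,z,np.ones_like(z)],-1)@c["cam_to_world"].T
for uv in [(262,190),(275,190),(285,190),(285,185),(284,194),(262,178),(295,170),(287,150),(296,200),(320,190)]: print(uv,((P[uv[1],uv[0],:3]-t)*1000).round())
c=dict(np.load("w2.npz")); W=wrist(c)
for n,Q,zz in (("side",P,z),("wrist",W,c["z_map"])):
    d=Q[...,:3]-t; X=d[...,:2]@ex; Y=d[...,:2]@ey
    for a in range(-110,111,20):
        m=(abs(X)<60)&(abs(Y-a)<10)&(zz>0)&(d[...,2]>.068)&(d[...,2]<.3)
        if m.sum()>5: print(n,"tool y",a if 1 else 0,m.sum()) if 0 else None
        m=(abs(X)<.06)&(abs(Y-a/1000)<.01)&(zz>0)&(d[...,2]>.068)&(d[...,2]<.3)
        if m.sum()>5: print(n,a,m.sum(),"zmin %.3f"%np.percentile(d[m][:,2],2))
E
```

```text
(262, 190) [-71. 147.  -0.]
(275, 190) [-23. -80. 161.]
(285, 190) [  4. -96. 170.]
(285, 185) [  5. -99. 188.]
(284, 194) [  0. -19. 100.]
(262, 178) [-53. -76. 201.]
(295, 170) [ 37.  -9. 172.]
(287, 150) [ 19. -12. 240.]
(296, 200) [34. -2. 60.]
(320, 190) [114.  57.  45.]
side -90 73 zmin 0.160
side -70 56 zmin 0.162
side -50 33 zmin 0.173
side -30 71 zmin 0.168
side -10 118 zmin 0.099
side 10 469 zmin 0.101
side 30 386 zmin 0.170
side 50 108 zmin 0.176
side 70 102 zmin 0.199
side 90 417 zmin 0.160
wrist -90 6024 zmin 0.163
wrist -70 6612 zmin 0.174
wrist -50 4710 zmin 0.175
wrist -30 10125 zmin 0.170
wrist -10 12072 zmin 0.141
wrist 10 11821 zmin 0.140
wrist 30 8739 zmin 0.170
wrist 50 5131 zmin 0.174
wrist 70 10365 zmin 0.168
wrist 90 6472 zmin 0.163
```

Body underside is at 0.16 in both side and wrist depth, so the real fingertips are near z≈0.095, about 4 cm above the reported TCP. Their x and y agree with the report. I'll lower further under force watch.

Converted, 0.028 m / 0.8 = 0.035, 0.024 m / 0.8 = 0.03.

Call:
advance(
  offsets=[
    [[0, 0, 0.0125], [0, 0, 0]],
    [[0, 0, 0.0225], [0, 0, 0]],
    [[0, 0, 0.03], [0, 0, 0]],
    [[0, 0, 0.035], [0, 0, 0]],
    [[0, 0, 0.035], [0, 0, 0]],
    [[0, 0, 0.035], [0, 0, 0]],
  ],
)

```text
time_s: 3.68
tcp_pos: [0.4955, 0.0344, 0.0259]
eef_rot: [180.0, 0.0, -20.8]
contact_force: [-0.2, 0.4, -0.1]
gripper_width: 0.0003
gripper_force: 0.0
```

Call:
advance(
  offsets=[
    [[0, 0, 0.0025], [0, 0, 0]],
    [[0, 0, 0.005], [0, 0, 0]],
    [[0, 0, 0.005], [0, 0, 0]],
    [[0, 0, 0.005], [0, 0, 0]],
  ],
)

```text
time_s: 4.02
tcp_pos: [0.4957, 0.0346, 0.0224]
eef_rot: [-180.0, -0.0, -20.8]
contact_force: [1.1, 1.1, -0.1]
gripper_width: 0.0004
gripper_force: 0.0
```

```bash
python3 - <<'E'
from h import *
c=snap("wrist","w4"); P=wrist(c)
d=P[...,:3]-[.4957,.0346,0]; X=d[...,:2]@ex; Y=d[...,:2]@ey
m=(abs(X)<.06)&(abs(abs(Y)-.09)<.01)&(d[...,2]>.06)&(c["z_map"]>0); print("body",np.percentile(d[m][:,2],2),r.get_state()["contact_force"],r.get_state()["moment"])
d=np.hypot(*(P[...,:2]-L).transpose(2,0,1)); m=(d<.036)&(abs(P[...,2]-.058)<.01); print("dial z",np.median(P[m][:,2]))
E
```

```text
body 0.13083339370466204 [ 0.10381233  0.05653088 -0.30394376] [-0.02186899  0.03797895  0.01586707]
dial z 0.061643346530525334
```

Converted, 0.003 m / 0.8 = 0.0038, 0.002 m / 0.8 = 0.0025.

Call:
advance(
  offsets=[
    [[0, 0, 0.0013], [0, 0, 0]],
    [[0, 0, 0.0025], [0, 0, 0]],
    [[0, 0, 0.0038], [0, 0, 0]],
    [[0, 0, 0.0038], [0, 0, 0]],
    [[0, 0, 0.0038], [0, 0, 0]],
  ],
)

```text
time_s: 4.48
tcp_pos: [0.4959, 0.0346, 0.0195]
eef_rot: [-180.0, -0.0, -20.8]
contact_force: [-1.2, -0.1, 3.2]
gripper_width: 0.0005
gripper_force: 1.9
```

Call:
advance(
  offsets=[
    [[0, 0, 0.0013], [0, 0, 0]],
    [[0, 0, 0.0025], [0, 0, 0]],
    [[0, 0, 0.0025], [0, 0, 0]],
    [[0, 0, 0.0025], [0, 0, 0]],
  ],
)

```text
time_s: 4.82
tcp_pos: [0.4959, 0.0346, 0.0176]
eef_rot: [-180.0, -0.0, -20.8]
contact_force: [-1.4, 0.5, 6.6]
gripper_width: 0.0003
gripper_force: 3.3
```

In contact at 6.6 N. Now the clockwise stroke on the left dial.

Converted, -0.021 m / 0.8 = -0.0263, -0.0195 m / 0.8 = -0.0244.

Call:
advance(
  offsets=[
    [[-0.0015, -0.0028, 0], [0, 0, 0]],
    [[-0.0026, -0.0058, 0], [0, 0, 0]],
    [[-0.0036, -0.0088, 0], [0, 0, 0]],
    [[-0.0044, -0.0119, 0], [0, 0, 0]],
    [[-0.0048, -0.015, 0], [0, 0, 0]],
    [[-0.0049, -0.0181, 0], [0, 0, 0]],
    [[-0.0048, -0.0213, 0], [0, 0, 0]],
    [[-0.0044, -0.0244, 0], [0, 0, 0]],
    [[-0.004, -0.0263, 0], [0, 0, 0]],
    [[-0.004, -0.0263, 0], [0, 0, 0]],
  ],
)

```text
time_s: 5.65
tcp_pos: [0.501, 0.0556, 0.0178]
eef_rot: [-180.0, -0.1, -20.8]
contact_force: [0.1, -0.4, 5.8]
gripper_width: 0.0005
gripper_force: 3.1
```

Call:
advance(
  offsets=[
    [[0, 0, -0.01], [0, 0, 0]],
    [[0, 0, -0.025], [0, 0, 0]],
    [[0, 0, -0.0375], [0, 0, 0]],
    [[0, 0, -0.0375], [0, 0, 0]],
    [[0, 0, -0.0375], [0, 0, 0]],
  ],
)

```text
time_s: 6.07
tcp_pos: [0.5005, 0.0556, 0.048]
eef_rot: [-179.9, -0.1, -20.9]
contact_force: [-0.2, -0.0, 0.3]
gripper_width: 0.0
gripper_force: 0.0
```

```bash
python3 - <<'E'
from h import *
c=snap("wrist","w5"); cv2.imwrite("pics/w5.png",c["frame"][60:240,150:620,::-1]); s=r.get_state()["tcp_pos"]; print(s,rel(arc(Rr,21),s[:2]))
E
```

```text
[0.49999637 0.05536074 0.04739553] [0.0301 0.1865]
```

View pics/w5.png

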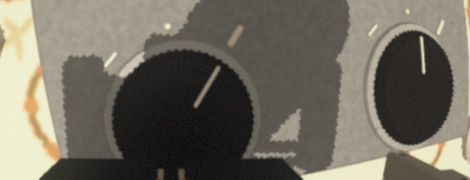

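The left pointer in the crop (193,105)→(218,68) now lines up with the high mark at (236,35), and the right one is still at low. That was my last picture, so I'll check the right dial numerically. Moving to the right dial.

Converted, 0.1865 m / 0.8 = 0.2331, 0.03 m / 0.8 = 0.0375.

Call:
advance(
  offsets=[
    [[0.0075, 0.0463, 0], [0, 0, 0]],
    [[0.015, 0.0938, 0], [0, 0, 0]],
    [[0.0225, 0.14, 0], [0, 0, 0]],
    [[0.03, 0.1863, 0], [0, 0, 0]],
    [[0.0373, 0.2331, 0], [0, 0, 0]],
    [[0.0373, 0.2331, 0.015], [0, 0, 0]],
    [[0.0373, 0.2331, 0.0275], [0, 0, 0]],
    [[0.0373, 0.2331, 0.0325], [0, 0, 0]],
    [[0.0373, 0.2331, 0.035], [0, 0, 0]],
    [[0.0373, 0.2331, 0.0375], [0, 0, 0]],
    [[0.0373, 0.2331, 0.0375], [0, 0, 0]],
    [[0.0373, 0.2331, 0.0375], [0, 0, 0]],
  ],
)

```text
time_s: 7.12
tcp_pos: [0.4615, -0.1292, 0.0177]
eef_rot: [180.0, 0.0, -20.8]
contact_force: [-3.0, -0.4, 6.5]
gripper_width: 0.0006
gripper_force: 3.1
```

```bash
python3 - <<'E'
from h import *
s=r.get_state(); print(s["tcp_pos"],s["contact_force"],rel(arc(Rr,21),s["tcp_pos"][:2]))
E
```

```text
[ 0.46145437 -0.12918     0.01769486] [-2.99523378 -0.38021715  6.45013153] [0.0005 0.0003]
```

Converted, 0.0211 m / 0.8 = 0.0264, 0.0196 m / 0.8 = 0.0245.

Call:
advance(
  offsets=[
    [[-0.0005, 0.0031, 0], [0, 0, 0]],
    [[-0.0008, 0.0063, 0], [0, 0, 0]],
    [[-0.0008, 0.0094, 0], [0, 0, 0]],
    [[-0.0004, 0.0126, 0], [0, 0, 0]],
    [[0.0001, 0.0158, 0], [0, 0, 0]],
    [[0.001, 0.0188, 0], [0, 0, 0]],
    [[0.0021, 0.0218, 0], [0, 0, 0]],
    [[0.0035, 0.0245, 0], [0, 0, 0]],
    [[0.0045, 0.0264, 0], [0, 0, 0]],
    [[0.0045, 0.0264, 0], [0, 0, 0]],
  ],
)

```text
time_s: 7.95
tcp_pos: [0.4585, -0.1503, 0.0182]
eef_rot: [-180.0, -0.1, -20.7]
contact_force: [-0.9, -1.8, 6.4]
gripper_width: 0.0005
gripper_force: 2.8
```

Call:
advance(
  offsets=[
    [[0, 0, -0.01], [0, 0, 0]],
    [[0, 0, -0.025], [0, 0, 0]],
    [[0, 0, -0.0625], [0, 0, 0]],
    [[0, 0, -0.1125], [0, 0, 0]],
    [[0, 0, -0.15], [0, 0, 0]],
  ],
)

```text
time_s: 8.37
tcp_pos: [0.4578, -0.1502, 0.1404]
eef_rot: [-180.0, -0.1, -20.8]
contact_force: [1.0, 0.7, 1.0]
gripper_width: 0.0005
gripper_force: 0.0
```

Call:
advance(
  offsets=[
    [[-0.0375, 0, 0], [0, 0, 0]],
    [[-0.075, 0, 0], [0, 0, 0]],
    [[-0.1, 0, 0], [0, 0, 0]],
    [[-0.1, 0, 0], [0, 0, 0]],
    [[-0.1, 0, 0], [0, 0, 0]],
  ],
)

```text
time_s: 8.78
tcp_pos: [0.3825, -0.1214, 0.1384]
eef_rot: [-179.9, -0.1, -20.7]
contact_force: [0.6, -0.3, 0.1]
gripper_width: 0.0007
gripper_force: 0.0
```

```bash
python3 - <<'E'
from h import *
for n in ("side","wrist","top"):
    c=snap(n,n+"6"); z=c["z_map"]; v,u=np.mgrid[0:400,0:640]
    P=wrist(c) if n=="wrist" else np.stack([(u-c["cx"])/c["fx"]*z,(v-c["cy"])/c["fy"]*z,z,np.ones_like(z)],-1)@c["cam_to_world"].T
    g=c["frame"].min(2).astype(int)
    for nm,C in (("L",L),("R",Rr)):
        d=P[...,:2]-C; rad=np.hypot(d[...,0],d[...,1]); ok=(rad<.036)&(z>0)&(abs(P[...,2]-.06)<.01)
        m=ok&(g>85)
        if m.sum()<3: print(n,nm,ok.sum(),m.sum()); continue
        q=np.median(d[m],0); print(n,nm,ok.sum(),m.sum(),"r %.3f"%np.hypot(*q),"cw from hob x (rad) %.2f"%-np.arctan2(q@hy,q@hx))
print(r.get_state()["contact_force"],r.get_state()["tcp_pos"])
E
```

```text
side L 274 11 r 0.025 cw from hob x (rad) 0.66
side R 405 16 r 0.023 cw from hob x (rad) -0.61
wrist L 2923 77 r 0.025 cw from hob x (rad) 0.71
wrist R 5040 120 r 0.024 cw from hob x (rad) -0.62
top L 604 13 r 0.025 cw from hob x (rad) 0.68
top R 606 17 r 0.023 cw from hob x (rad) -0.63
[0.03629189 0.24528487 0.16913294] [ 0.38356467 -0.1218817   0.1377425 ]
```

```bash
python3 - <<'E'
from h import *
c=dict(np.load("w1.npz")); P=wrist(c); z=c["z_map"]; g=c["frame"].min(2)
for nm,C in (("L",L),("R",Rr)):
    d=P[...,:2]-C; m=(np.hypot(d[...,0],d[...,1])<.036)&(z>0)&(abs(P[...,2]-.06)<.01)&(g>85); q=np.median(d[m],0); print(nm,m.sum(),-np.arctan2(q@hy,q@hx))
a=cv2.imread("pics/top0.png").astype(int);b=cv2.imread("pics/top6.png").astype(int)
D=abs(a-b).max(2)>40
for n,(u,v) in dict(mug=(316,148),honey=(395,167),pep=(263,150),salt=(251,181),bulb=(452,192),spoon=(435,260)).items(): print(n,D[v-22:v+22,u-22:u+22].sum())
E
```

```text
L 106 0.033743995113541814
R 107 0.08245830112176276
mug 0
honey 0
pep 6
salt 2
bulb 0
spoon 749
```

The baseline correction puts the dials at +0.68 and -0.70 rad, both in their detents. The spoon difference is the arm overhead, about 0.18 m up with no contact force.

```bash
python3 -c "
from plant import r
print(r.close_job())"
```

```text
the job is handed in; nothing more can be done
None
```

The job is handed in: the left dial (mug's plate) is turned one click clockwise to high and the right dial (honey jar's plate) one click anticlockwise to off, with no sign that anything else moved, though the arm hid the teaspoon in the final check.

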